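# Switch on the chromatography line

## Robot

A 6-joint arm with a two-finger parallel gripper is mounted at the origin on the work surface. World frame = base frame: x ahead of the robot, y to its left, z up, the work surface at z = 0. Lengths are in m, angles in rad, forces in N, time in s.
With the tool pointing down it reaches from about 0.35 to 0.925 m from the base axis. Payload 6.4 kg.
Tool frame: the origin (TCP) lies on the front face of the gripper's body, between the roots of the fingers; the fingertips stand 97 mm ahead of it and the grasp point (between the pads) lies 78 mm ahead of it; z points along the fingers, y is the line along which they close (so a half turn about z gives the same grasp; the last joint's range is limited). The gripper opens to 94 mm and grips with 3 to 60 N. Pads are 16 mm wide; open, the fingers measure 119 mm over their backs; the gripper's body (75 mm by 177 mm) begins 78 mm behind the grasp point.
Start: joints at [-1.42, 0.245, 1.558, -0, 1.339, -0.174], TCP at [0.207, -0.616, 0.303] pointing down, gripper open.
Joint ranges: [-3.13, 3.13], [-1.02, 2.26], [0.13, 2.54], [-0.95, 4.09], [0.21, 2.88], [-2.74, 2.74]. Speed limits (rad/s): [2.57, 2.57, 3.14, 3.14, 3.14, 3.14].

## Interface

Orientations are given as a rotation vector (axis times angle).
In Python, from station import ctrl, inverse_kinematics, imaging gives the robot as it stands. The module is installed in compiled form; this text tells all that it offers. Calls block until the motion is done:
- ctrl.movep(position, orientation): joint-space move of the TCP to a pose.
- ctrl.servo_line(position, attitude=None, rate=0.15, threshold=None): straight line of the TCP; attitude=None keeps the orientation; rate is the mean speed in m/s. With threshold (N) it stops when the force on the tool has changed by that much, and returns True; else False.
- ctrl.goto_joints(angles): joint-space move.
- ctrl.release() and ctrl.grab(force=None): open the fingers fully, or close them until they stop; force is the grip in N (None keeps the last).
- ctrl.pause(seconds).
- inverse_kinematics(position, orientation): joint angles nearest the present ones, or None.
- ctrl.state(): the state.
- imaging.snapshot(name): name is "scene" or "side" or "wrist"; returns a dict with "image" (420x560x3 uint8, blue, green, red), "fov_y" (degrees; the focal length in pixels is half the picture's height over the tangent of half this angle, whatever the lens; pixels are square), "cx", "cy" (the principal point, pixels), "pose" (4x4, takes a point from camera to world coordinates). Camera axes: x right, y up, looking along -z (the intrinsics and any distortion apply to the point x, -y, -z); pixel columns grow to the right and rows downward; lengths in m; the calibration is good to about 2 mm. The wrist camera is an equidistant fisheye: a pixel r from the principal point sees the ray r / f radians off the axis. A picture is of the moment at which its call begins. There is no depth.
A pose or a line that the arm cannot do raises ctrl.Unreachable and nothing moves.
- ctrl.sign_off(): hands the job in; it is judged then, once.
The state is a dict: "clock": time; "qpos": joint angles; "qvel": joint speeds; "joint_efforts": joint torques, N m; "eef_pos": TCP position; "orientation": TCP orientation; "contact_force": force on the tool from outside, world axes, zero at the start; "ft_torque": the same for the moment, N m; "gripper_width": finger opening in m; "grasp_force": force on a finger pad.
Only numpy, scipy, OpenCV 4.12 (cv2) and the standard library are available. Lean on these libraries where they do the work, as an engineer would, in place of code of your own. Each camera call takes 0.05 s, during which the arm holds its last target. There are 200 camera calls.

## Task

Switch on the chromatography line in its proper order by pressing each module's key lightly with a fingertip, all the way in: first the degasser's blue key, then the pump's yellow key, then the detector's green key; they stay in. Leave the red reset keys up, pick nothing up, do not push the modules about, and leave the vials, beaker and pen where they stand.

Things in the scene. Friction and masses are not known exactly. Their poses are not given: they have to be found in the camera images.
- degasser: The degasser: loose white module, 170 (x) x 140 (y) x 80 mm tall, 2.5 kg, a row of four blue port nuts (12 mm wide, 10 mm tall) across its top. Origin: centre of its underside; z up. Modules stand side by side in any order, turned up to 20 degrees. Two round keys on top at x = -50 mm (robot's side): blue at y = +32, red at y = -32 mm.
- degasser_key_top (a point): Centre of the top face of the degasser's blue round key, 32 mm wide; unpressed it is 102 mm above the table and stands 22 mm proud of the module. It latches in by 6 mm at about 2.5 N (no return: stays where pushed), then stops; its cap has a soft spring that gives up to 5 mm more, 5 N at 3 mm, and pops back up on release.
- degasser_key (a joint): How far the degasser's blue key is pressed, m: 0 up (off), 0.006 fully in (on).
- degasser_red_top (a point): Centre of the top face of the degasser's red reset key, same size and behaviour as the blue one; leave it up.
- degasser_red (a joint): How far the degasser's red key is pressed, m: 0 up, 0.006 fully in.
- pump: The pump: loose white module, 170 (x) x 140 (y) x 80 mm tall, 2.5 kg, two round steel pump heads (34 mm wide, 13 mm tall) across its top. Origin: centre of its underside; z up. Modules stand side by side in any order, turned up to 20 degrees. Two round keys on top at x = -50 mm (robot's side): yellow at y = +32, red at y = -32 mm.
- pump_key_top (a point): Centre of the top face of the pump's yellow round key, 32 mm wide; unpressed it is 102 mm above the table and stands 22 mm proud of the module. It latches in by 6 mm at about 2.5 N (no return: stays where pushed), then stops; its cap has a soft spring that gives up to 5 mm more, 5 N at 3 mm, and pops back up on release.
- pump_key (a joint): How far the pump's yellow key is pressed, m: 0 up (off), 0.006 fully in (on).
- pump_red_top (a point): Centre of the top face of the pump's red reset key, same size and behaviour as the yellow one; leave it up.
- pump_red (a joint): How far the pump's red key is pressed, m: 0 up, 0.006 fully in.
- detector: The detector: loose white module, 170 (x) x 140 (y) x 80 mm tall, 2.5 kg, a flat black window (32 x 100 mm, 6 mm tall) across its top. Origin: centre of its underside; z up. Modules stand side by side in any order, turned up to 20 degrees. Two round keys on top at x = -50 mm (robot's side): green at y = +32, red at y = -32 mm.
- detector_key_top (a point): Centre of the top face of the detector's green round key, 32 mm wide; unpressed it is 102 mm above the table and stands 22 mm proud of the module. It latches in by 6 mm at about 2.5 N (no return: stays where pushed), then stops; its cap has a soft spring that gives up to 5 mm more, 5 N at 3 mm, and pops back up on release.
- detector_key (a joint): How far the detector's green key is pressed, m: 0 up (off), 0.006 fully in (on).
- detector_red_top (a point): Centre of the top face of the detector's red reset key, same size and behaviour as the green one; leave it up.
- detector_red (a joint): How far the detector's red key is pressed, m: 0 up, 0.006 fully in.
- vial_degasser: Loose amber vial with white cap, 25 mm wide, 46 mm tall, standing on the far half of the degasser's top, about 110 mm from the keys. Origin: centre of its underside. Leave it.
- vial_pump: Loose amber vial with black cap, 25 mm wide, 46 mm tall, standing on the far half of the pump's top, about 110 mm from the keys. Origin: centre of its underside. Leave it.
- vial_detector: Loose amber vial with orange cap, 25 mm wide, 46 mm tall, standing on the far half of the detector's top, about 110 mm from the keys. Origin: centre of its underside. Leave it.
- beaker: Loose glass beaker, 68 mm wide, 80 mm tall, between robot and modules. Origin: centre of its underside. Leave it.
- pen: Loose white pen with blue end, 135 mm long (its x), 10 mm thick, lying between robot and modules. Origin: underside, near its middle. Leave it.
Things that resemble listed ones, but are neither listed nor needed, are in the scene too. What is shaped like the pump but orange is not meant.

How it is judged:
By the outcome, as a careful person would: the job done as asked, in the order asked, and still so for the second after the job is handed in, with the robot touching nothing.
It also fails if it takes over 51 s, if anything falls off the work surface, if the arm or the gripper's body presses on something with over 40 N, if the wrist force passes 120 N, or if a joint passes its speed limit or range.

## Working session

There is one attempt and no reset: what is moved stays moved. The work goes in short steps, each a Python script; the robot and the scene stay as the last script left them, time stands still between calls to the robot, and variables do not carry over. Pictures are saved under pics/ and viewed, at most 10 in all, crops included, and the job is handed in when it is done.

```bash
mkdir -p pics; cat > h.py <<'E'
import numpy as np, cv2
from station import ctrl, inverse_kinematics, imaging
def snap(n,f):
    s=imaging.snapshot(n); cv2.imwrite('pics/'+f+'.png',s['image']); np.save('pics/'+f+'.npy',s,allow_pickle=True); return s
def ray(s,u,v):
    H=s['image'].shape[0]; f=H/2/np.tan(np.radians(s['fov_y'])/2)
    a=np.array([(u-s['cx'])/f,(v-s['cy'])/f])
    if s.get('fish'):
        r=np.hypot(*a); d=np.array([*(a/r*np.sin(r)),np.cos(r)]) if r>1e-9 else np.array([0,0,1.])
    else: d=np.array([*a,1.])
    d=s['pose'][:3,:3]@(d*[1,-1,-1]); return s['pose'][:3,3],d
def onz(s,u,v,z):
    o,d=ray(s,u,v); return o+d*(z-o[2])/d[2]
E
python3 - <<'E'
from h import *
for n in("scene","side"):
    s=snap(n,n); print({k:v for k,v in s.items() if k!='image'})
st=ctrl.state(); print(st['eef_pos'],st['orientation'],st['clock'])
E
```

```text
{'fov_y': 46.56561657448606, 'cx': 280.31986688102995, 'cy': 205.6108488709623, 'pose': array([[ 0.57021025, -0.45935414,  0.68106831,  1.29422062],
       [ 0.82137186,  0.30421903, -0.48249254, -0.47936952],
       [ 0.014441  ,  0.83453254,  0.55076937,  0.68176133],
       [ 0.        ,  0.        ,  0.        ,  1.        ]])}
{'fov_y': 45.16090463481754, 'cx': 282.8535921731435, 'cy': 208.32836087095984, 'pose': array([[-0.99788927,  0.02582565, -0.05958214,  0.44026072],
       [-0.06460673, -0.48744293,  0.87076137,  1.11816818],
       [-0.00655491,  0.87277284,  0.48808258,  0.69163861],
       [ 0.        ,  0.        ,  0.        ,  1.        ]])}
[ 0.20737914 -0.61563516  0.30164918] [-3.09852192e+00 -5.07650714e-01 -2.27465657e-05] 0.1
```

View pics/scene.png

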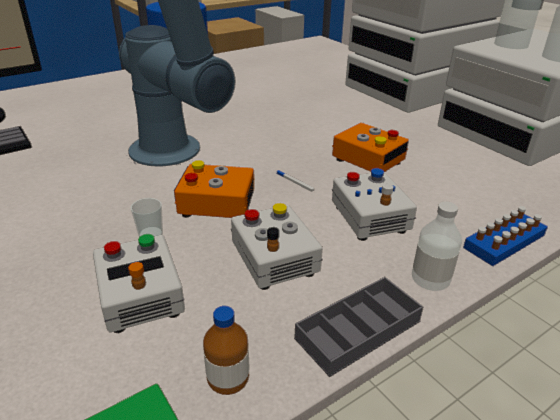

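View pics/side.png

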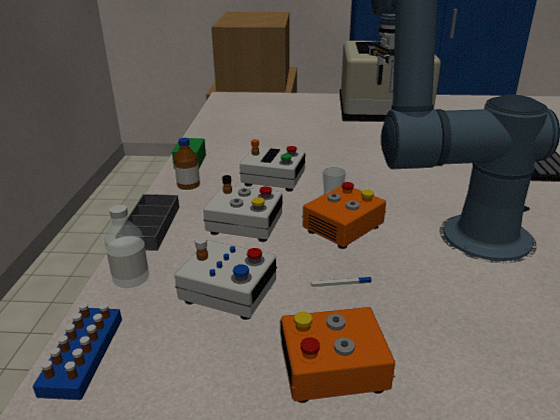

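The two views show white modules: degasser (scene blue key 377,174; side 241,271), pump (yellow 280,210; side 258,202) and detector (green 147,241; side 287,157). The orange units are decoys. I'll enlarge the keys next.

```bash
python3 - <<'E'
from h import *
P={'scene':[(365,175),(266,212),(130,244)],'side':[(248,262),(262,196),(289,153)]}
rows=[]
for n in P:
    im=cv2.imread(f'pics/{n}.png'); r=[]
    for u,v in P[n]:
        c=im[v-20:v+20,u-26:u+26]; r.append(cv2.resize(c,None,fx=5,fy=5,interpolation=cv2.INTER_CUBIC))
    rows.append(np.hstack(r))
cv2.imwrite('pics/crop.png',np.vstack(rows))
E
```

```text
(no output)
```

View pics/crop.png

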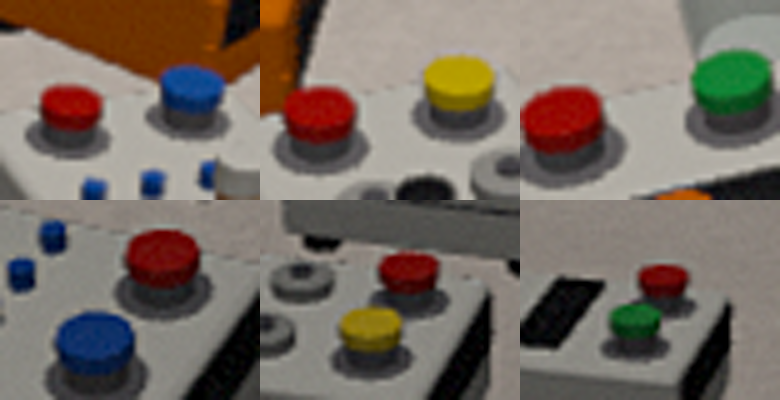

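Caps are clear. I read top-face centres off the crop, and will triangulate and check them against the 102 mm height and 64 mm spacing.

```bash
cat > meas.py <<'E'
from h import *
S={n:np.load(f'pics/{n}.npy',allow_pickle=True).item() for n in('scene','side')}
P={'scene':[(365,175),(266,212),(130,244)],'side':[(248,262),(262,196),(289,153)]}
C={'scene':[((192,83),(71,103)),((199,76),(60,108)),((214,75),(44,113))],
   'side':[((95,136),(163,52)),((111,123),(149,66)),((115,119),(143,76))]}
for i in range(3):
    K=[]
    for k in range(2):
        O=[];D=[];Z=[]
        for n in P:
            u=P[n][i][0]-26+(C[n][i][k][0]-2)/5; v=P[n][i][1]-20+(C[n][i][k][1]-2)/5
            o,d=ray(S[n],u,v); d/=np.linalg.norm(d); O.append(o);D.append(d);Z.append(onz(S[n],u,v,.102))
        M=[np.eye(3)-np.outer(d,d) for d in D]; X=np.linalg.solve(sum(M),sum(m@o for m,o in zip(M,O)))
        p=(Z[0]+Z[1])[:2]/2; K.append(p)
        print('key' if k==0 else 'red','tri',X.round(4),'z102',Z[0][:2].round(4),Z[1][:2].round(4))
    d=K[0]-K[1]; print(' spacing',np.linalg.norm(d).round(4),'yaw',np.degrees(np.arctan2(-d[0],d[1])).round(1))
E
python3 meas.py
```

```text
key tri [0.5802 0.3129 0.1006] z102 [0.5824 0.3109] [0.5797 0.3145]
red tri [0.5606 0.2516 0.0995] z102 [0.5646 0.2484] [0.5596 0.2545]
 spacing 0.0641 yaw -17.2
key tri [0.5772 0.0258 0.1002] z102 [0.58   0.0242] [0.5766 0.0285]
red tri [ 0.5645 -0.0369  0.1001] z102 [ 0.5677 -0.0384] [ 0.5637 -0.0341]
 spacing 0.0639 yaw -11.4
key tri [ 0.5248 -0.2536  0.0985] z102 [ 0.5291 -0.255 ] [ 0.5243 -0.2454]
red tri [ 0.5118 -0.3168  0.0995] z102 [ 0.5161 -0.3175] [ 0.5113 -0.3118]
 spacing 0.0658 yaw -11.5
```

Spacing is close to 64 mm, heights are about 100 mm, and yaws are within 20°. Next I close the gripper, go above the blue key and check with the wrist camera.

```bash
python3 - <<'E'
from h import *
R=[np.pi,0,0]
ctrl.grab(5)
print(ctrl.state()['gripper_width'])
ctrl.servo_line([0.207,-0.616,0.36],rate=.2)
ctrl.movep([0.5805,0.3125,0.097+0.16],R)
s=snap('wrist','w1'); st=ctrl.state(); print(st['eef_pos'],st['qpos'],st['clock'],st['contact_force'])
print({k:v for k,v in s.items() if k!='image'})
E
```

```text
0.0003712862848823876
[0.58084769 0.31194365 0.25706028] [ 3.21241195e-01  3.06992099e-01  1.56847196e+00 -7.75803768e-05
  1.26601086e+00  1.89297616e+00] 5.5 [ 0.42475617 -0.17836053 -0.39055254]
{'fov_y': 65.70646984690485, 'cx': 275.07953542215716, 'cy': 207.99804450374597, 'pose': array([[-2.98873054e-04,  9.65470683e-01,  2.60511557e-01,
         6.55855445e-01],
       [-9.99999951e-01, -2.64924065e-04, -1.65430747e-04,
         3.13157695e-01],
       [-9.07027559e-05, -2.60511594e-01,  9.65470715e-01,
         3.39666805e-01],
       [ 0.00000000e+00,  0.00000000e+00,  0.00000000e+00,
         1.00000000e+00]])}
```

View pics/w1.png

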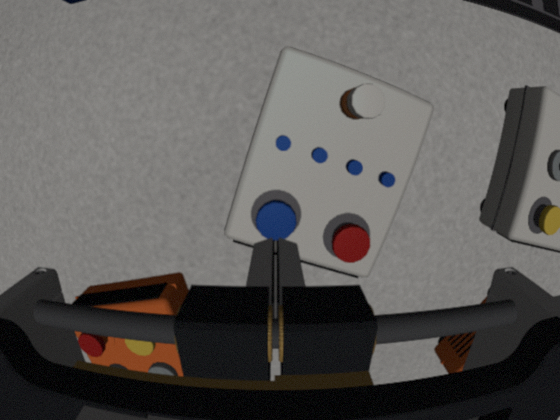

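The wrist view shows the blue cap at (276,219), the red at (351,243), and the closed fingertips just short of the blue cap.

```bash
python3 - <<'E'
from h import *
s=np.load('pics/w1.npy',allow_pickle=True).item(); s['fish']=1
b=onz(s,276,219,.102);r=onz(s,351,243,.102);print(b,r,np.linalg.norm(b-r))
for u in [(550,219)]: print(onz(s,*u,.102))
E
```

```text
[0.58301691 0.31249755 0.102     ] [0.56278647 0.25263813 0.102     ] 0.06318560441484748
[0.57999363 0.03201029 0.102     ]
```

The wrist camera agrees within 2–3 mm. Pressing the blue key.

```bash
cat >> h.py <<'E'
def press(x,y):
    ctrl.servo_line([x,y,.097+.108],rate=.06)
    f0=ctrl.state()['contact_force'][2]
    hit=ctrl.servo_line([x,y,.097+.0918],rate=.01,threshold=5.0)
    st=ctrl.state(); print(hit,'tip z',st['eef_pos'][2]-.097,'dF',st['contact_force'][2]-f0, st['eef_pos'][:2])
    ctrl.servo_line([x,y,.097+.16],rate=.1); print('t',ctrl.state()['clock'])
E
python3 - <<'E'
from h import *
press(.582,.3125)
E
```

```text
True tip z 0.09387225934931151 dF 5.305150203355587 [0.58206826 0.31252815]
t 8.65
```

```bash
python3 - <<'E'
from h import *
x,y=.582,.3125
ctrl.servo_line([x,y,.097+.1],rate=.1); f0=ctrl.state()['contact_force'][2]
for z in (.0975,.0965,.0955,.0945,.0935,.0928):
    h=ctrl.servo_line([x,y,.097+z],rate=.01,threshold=8); ctrl.pause(.15); st=ctrl.state(); print(h,z,st['eef_pos'][2]-.097,st['contact_force'][2]-f0)
ctrl.servo_line([x,y,.097+.16],rate=.1); print('t',ctrl.state()['clock'])
E
```

```text
False 0.0975 0.09761819597216512 0.6678553159183505
False 0.0965 0.09653762027041543 0.3943588911930669
False 0.0955 0.09570349810213577 1.62087939755073
False 0.0945 0.09472810375680776 3.5266890068861545
False 0.0935 0.0937722203144338 5.427371173390739
False 0.0928 0.09320431570480547 5.808549899462198
t 12.775
```

Contact starts at 96 mm, which matches a key that is fully in, and the force then rises with the cap spring. Next is the pump. I'll also take a wrist check above the detector.

```bash
sed -i 's/.097+.0918\],rate=.01,threshold=5.0/.097+.0927],rate=.01,threshold=7.0/; s/    st=ctrl.state(); print(hit/    ctrl.pause(.2); st=ctrl.state(); print(hit/' h.py
python3 - <<'E'
from h import *
ctrl.movep([.579,.027,.257],[np.pi,0,0]); a=snap('wrist','w2')
press(.579,.027)
ctrl.movep([.5265,-.252,.257],[np.pi,0,0]); b=snap('wrist','w3'); print(ctrl.state()['clock'])
cv2.imwrite('pics/w23.png',np.hstack([a['image'][130:330,150:450],b['image'][130:330,150:450]]))
E
```

```text
False tip z 0.0932281598882227 dF 4.589887419004603 [0.57910163 0.02699704]
t 17.65
18.8
```

View pics/w23.png

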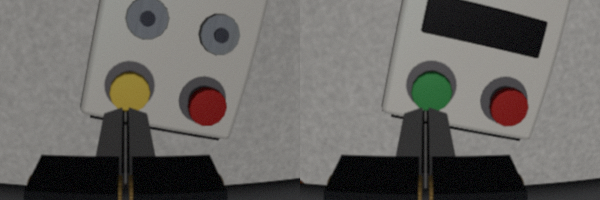

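Both caps sit just ahead of the fingertips: yellow at (280,222) and green at (282,222) in full-picture pixels.

```bash
python3 - <<'E'
from h import *
for n,u in(('w2',(280,222)),('w3',(282,222))):
    s=np.load(f'pics/{n}.npy',allow_pickle=True).item(); s['fish']=1; p=onz(s,*u,.102); print(p)
assert np.hypot(p[0]-.5265,p[1]+.252)<.008
press(p[0]*.5+.5265*.5-.0005,p[1]*.5-.252*.5)
ctrl.servo_line([.5265,-.252,.36],rate=.15)
ctrl.movep([0.207,-0.616,0.36],[np.pi,0,0])
a=snap('scene','s2');b=snap('side','d2');print(ctrl.state()['clock'])
z=lambda im,u,v,w,h:cv2.resize(im[v:v+h,u:u+w],(800,300),interpolation=cv2.INTER_CUBIC)
cv2.imwrite('pics/fin.png',np.vstack([z(a['image'],80,155,340,128),z(b['image'],140,130,300,190)]))
A=cv2.imread('pics/scene.png');d=cv2.absdiff(A,a['image']).max(2);d=cv2.morphologyEx((d>40).astype(np.uint8),cv2.MORPH_OPEN,np.ones((2,2)))
n,_,st,c=cv2.connectedComponentsWithStats(d);print([(x[:5].tolist()) for x in st[1:] if x[1]>100][:20])
E
```

```text
[0.57885207 0.0253731  0.102     ]
[ 0.52651436 -0.25500273  0.102     ]
False tip z 0.09323533065191372 dF 5.933413450561437 [ 0.52608592 -0.25355301]
t 22.525
25.225
[[372, 169, 13, 9, 57], [374, 175, 3, 2, 6], [274, 204, 14, 5, 42], [275, 211, 13, 4, 28], [276, 215, 9, 2, 18], [139, 235, 16, 7, 52], [144, 242, 11, 5, 23], [140, 244, 3, 4, 8], [144, 248, 2, 2, 4]]
```

View pics/fin.png

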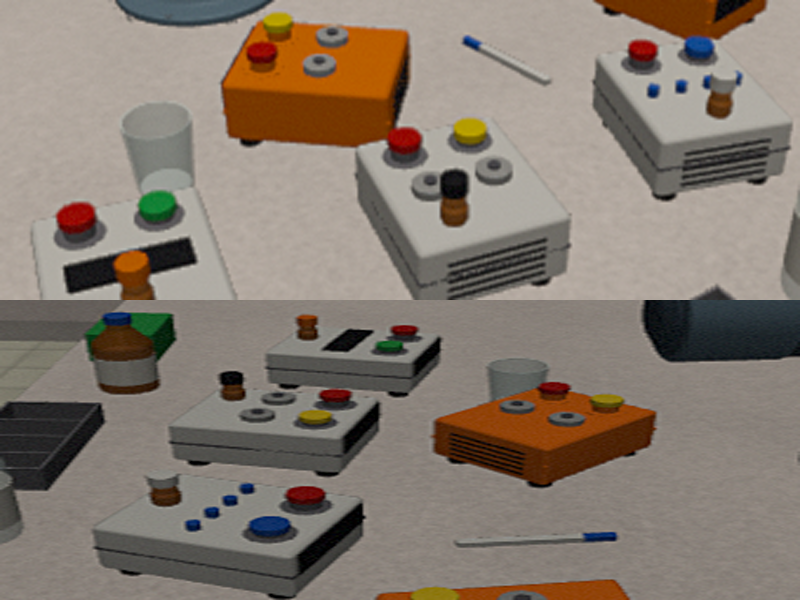

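The three coloured keys are lower and the red keys are still up. Comparing the before and after scene views, only the three pressed keys changed.

```bash
python3 -c "
from station import ctrl
print(ctrl.sign_off())"
```

```text
the job is handed in; nothing more can be done
None
```

I pressed the blue, yellow and green keys fully in, in that order; the final pictures show the red keys up and nothing else moved, and I handed the job in shortly after the 25 s mark.

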